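# Load the last vial and tip the vial tray

### The job

Stand the loose sample vial upright in the empty lane of the tipping vial tray, in the rear half like the other two vials. Then push the black pad on the tray's front edge gently down until the tray sits firmly on its rubber stop, hold it there until all three vials have slid down against the front wall, and ease the tray back up to level under control, never letting it drop or snap back. Do not force the tray when it is on the stop, and leave the other things on the bench alone.

Things in the scene. Friction and masses are not known exactly. Their poses are not given: they have to be found in the camera images.
- tray: Aluminium tipping tray, 112 mm wide. Origin on its axle, mid-width, 66 mm above the bench; x runs along the lanes to the rear (away from the robot; yaw up to 0.3 rad), y left, z up, turning with the tray. Floor top z = 7 mm. Inner faces: front wall x = -108 mm (34 mm high), rear wall x = +108 mm (18 mm high). Vials slide down the slippery lanes once it is tilted by 0.13 to 0.25 rad.
- feeder: Grey fixed base that carries the tray between two cheeks, 240 x 140 mm; origin on the bench under the axle's middle, axes as the tray's when level. A steel counterweight bar behind the tray's rear wall holds the tray level on a rest, so a vial can be set down behind the axle without tipping it; let go when tilted, the tray snaps back.
- tray_tilt (a joint): Tilt of the tray, rad: 0 level on its rear rest, growing as the front edge is pushed down. It meets the stop somewhere between 0.33 and 0.48 rad.
- push_pad (a point): Middle of the top of the ribbed black rubber pad (36 mm along x, 96 mm across) on the flange jutting forward from the front wall's top; at x = -150, y = 0, z = 43 mm in the tray's frame, 109 mm above the bench when level. Pushed straight down it sinks 50 to 74 mm. The counterweight resists with 2 to 6 N; on the stop the force climbs by several N per mm.
- stop: Boss of the rubber-capped stop screw on the base, under the tray, 85 mm in front of the axle; origin under the boss, 9 mm above the bench. The screw is set differently each time: its rubber cap (15 mm wide) stands 26 to 35 mm above the bench, how high is not measured. The tray's floor comes to rest on it, to be felt for; the push on the tray must stay under 15 N.
- empty_lane (a point): Point on the floor of the empty right-hand lane, on its centre line, 50 mm behind the axle (x = 50, y = -36, z = 7 mm in the tray's frame): a good place for the loose vial's underside. The three lanes (y = +36, 0, -36 mm) are 33.7 mm wide, parted by dividers 2.5 mm thick and 14 mm high; the outer sides are 18 mm high.
- vial_c_mid (a point): The loose sample vial: glass, black screw cap, standing on the bench to the right of the tray; 24 mm diameter, 56 mm tall, about 35 g, most of it low down in the sample. This point is on its axis, half-way up (28 mm above its underside); its z axis points up to the cap.
- vial_a_mid (a point): Sample vial of the same kind standing in the tray's left lane, 20 to 75 mm behind the axle at the start; 24 mm diameter, 56 mm tall, about 35 g, most of it low down in the sample. This point is on its axis, half-way up (28 mm above its underside); its z axis points up to the cap.
- vial_b_mid (a point): Sample vial of the same kind standing in the tray's middle lane, 20 to 75 mm behind the axle at the start; 24 mm diameter, 56 mm tall, about 35 g, most of it low down in the sample. This point is on its axis, half-way up (28 mm above its underside); its z axis points up to the cap.
- timer: Bystander: grey wedge-shaped lab timer, 41 x 62 x 52 mm, left of the tray; origin under its middle.
- tape_roll: Bystander: roll of masking tape lying flat, 66 mm wide, 19 mm high, front left; origin under its middle.
- petri_dish: Bystander: covered glass dish, 61 mm wide, 16 mm high, to the right; origin under its middle.
Mind the look-alikes: they are no part of the job. What is shaped like the part that bears vial_b_mid but red is not meant.

How it is judged (in metres and radians):
On the way, in this order (a step that is already met when the one before it is completed fails the run):
1. the loose vial stands upright and released in the empty lane, behind the axle, with the tray level (x of vial_c_mid in the frame of tray above 0 m and y of vial_c_mid in the frame of tray between -0.0462 and -0.0262 m and z of vial_c_mid in the frame of tray between 0.025 and 0.045 m and angle between vial_c_mid's own z axis and vertical below 0.12 rad and contact force between each of the arm, the fingers and vial_c below 0.1 N and value of joint tray_tilt below 0.03 rad), for 0.2 s.
2. the tray is held down on its rubber stop, bearing on it with at least 1 N, with all three vials slid down against the front wall (within 8 mm), for half a second (contact force between tray and stop above 1 N and x of each of vial_a_mid, vial_b_mid, vial_c_mid in the frame of tray below -0.088 m), for 0.5 s.
At the end, for the whole second after the job is handed in: The tray is back level (within 0.02 rad) and each of the three vials stands upright in its own lane within 8 mm of the front wall (value of joint tray_tilt below 0.02 rad and x of each of vial_a_mid, vial_b_mid, vial_c_mid in the frame of tray below -0.088 m and y of vial_a_mid in the frame of tray between 0.0262 and 0.0462 m and z of vial_a_mid in the frame of tray between 0.025 and 0.045 m and angle between each of vial_a_mid, vial_b_mid, vial_c_mid's own z axis and vertical below 0.12 rad and y of vial_b_mid in the frame of tray between -0.01 and 0.01 m and z of vial_b_mid in the frame of tray between 0.025 and 0.045 m and y of vial_c_mid in the frame of tray between -0.0462 and -0.0262 m and z of vial_c_mid in the frame of tray between 0.025 and 0.045 m); the robot touches nothing.
It fails at once if the robot pushes on the tray with more than 15 N (contact force between any of the fingers, the arm and tray above 15 N).
It fails at once if the tray snaps back or is thrown over (faster than 1 rad/s) (velocity of joint tray_tilt below -1 rad/s or velocity of joint tray_tilt above 1 rad/s).
It fails at once if a vial standing in the tray is knocked over (angle between any of vial_a_mid, vial_b_mid's own z axis and vertical above 0.7 rad).
It fails at once if the timer, the tape roll or the petri dish is moved by more than 15 mm (distance of any of timer, tape_roll, petri_dish from where it was at the start of the episode above 0.015 m).
It also fails if it takes over 58 s, if anything falls off the work surface, if the arm or the gripper's body presses on something with over 40 N, if the wrist force passes 120 N, or if a joint passes its speed limit or range.

### The arm

A 7-joint arm with a two-finger parallel gripper is mounted at the origin on a cart in front of the work surface, level with it; the furniture and walls round the work are solid. World frame = base frame: x ahead of the robot, y to its left, z up, the work surface at z = 0. Lengths are in mm, angles in rad, forces in N, time in s.
With the tool pointing down it reaches from about 400 to 875 mm from the base axis. Payload 4.4 kg.
Tool frame: the origin (TCP) lies between the finger pads; the fingertips stand ctrl.finger_overhang ahead of it and the grasp point (between the pads) lies 11 mm behind it (ctrl.finger_overhang is the distance from the TCP to the fingertips, in mm); z points along the fingers, y is the direction in which the jaws open and shut (so a half turn about z gives the same grasp; the last joint's range is limited). The gripper opens to 85 mm and grips with 20 to 120 N. Pads are 22 mm wide; open, the fingers measure 114 mm over their backs; the gripper's body (76 mm by 85 mm) begins 54 mm behind the grasp point. The pads swing forward as they close: fully open they stand 13 mm farther back than shut.
Start: joints at [1.27, 0.628, 0.038, 1.517, -0.027, 0.996, -0.02], TCP at [151.248, -632.172, 239.313] pointing down, gripper open.
Joint ranges: [-3.06, 3.06], [-0.37, 2.12], [-1.25, 1.32], [0.18, 2.47], [-1.1, 4.24], [0.23, 1.98], [-2.94, 2.94]. Speed limits (rad/s): [2.57, 2.57, 3.14, 3.14, 3.14, 3.14, 3.14].

### API

Orientations are given as [roll, pitch, yaw] about the fixed x, y, z axes, in that order (R = Rz(yaw) Ry(pitch) Rx(roll)).
In Python, from cell import ctrl gives the robot as it stands. The module is installed in compiled form; this text tells all that it offers.
- The arm moves only by the tool step_arm, never from a script. Its argument "deltas" is a list that holds one entry, the list of rows, each a list of 7 numbers: the opening, from 0 (shut) to 1 (fully open), then the shift along the world's x, y, z in mm, then the turn, a rotation vector about the world's x, y, z in rad. In form: [[[grip, tx, ty, tz, rx, ry, rz], ...]]. A call has 1 to 10 rows; each row shifts and turns the commanded pose from where the row before left it; what a row does not reach is not made up. A row lasts 1/12 s, in which the tool goes at most 41.7 mm and 7.16 degrees, less where a joint would pass 70% of its speed; a pose out of reach is approached as far as the arm can. A call is refused whole if a number of a shift passes 41.7 or a number of a turn 0.125, either way. A call with a gripper value outside its range is refused whole. The fingers move at their own pace and stop on an object; the grip force is fixed at half the most. Time passes only in rows, so rows that do not move let the fingers close. It gives the time, the measured TCP pose, the force and the opening at its end, in the units of the state.
- ctrl.read_state(): the state, without advancing time (a new reading comes with each control period).
- ctrl.get_image(name): name is "scene" or "side" or "wrist"; returns (picture, depth): 420x560x3 uint8, red, green, blue; 420x560 float32, mm along the optical axis (not along the pixel's ray), 0 where there is no reading.
- ctrl.camera_info(name): a dict with "intrinsics" (3x3 intrinsics, pixels), "rvec" (rotation vector, rad) and "tvec" (3), from world to camera coordinates, as OpenCV has them. Camera axes: x right, y down, z forward; pixel columns grow to the right and rows downward; lengths in mm; the calibration is good to about 2 mm. A picture is of the moment at which its call begins: read the wrist's pose just before it. camera_info takes no time and is no camera call; for the wrist camera it gives the pose at the moment of the call.
- ctrl.finish_job(): hands the job in, once; it reports no verdict.
The state is a dict: "clock": time; "qpos": joint angles; "qd": joint speeds; "tau": joint torques, N m; "eef_pos": TCP position; "tool_rot": TCP orientation; "force": force on the tool from outside, world axes, zero at the start; "torque": the same for the moment, N m; "width": finger opening in mm.
Only numpy, scipy, OpenCV 4.12 (cv2) and the standard library are available. Lean on these libraries where they do the work, as an engineer would, in place of code of your own. Each camera call takes 0.05 s, during which the arm holds its last target.

## Working session

There is one attempt and no reset: what is moved stays moved. The work goes in short steps, Python scripts to look and compute and a tool call to move; the robot and the scene stay as the last step left them, time stands still between calls to the robot, and variables do not carry over. Pictures are saved under pics/ and viewed, and the job is handed in when it is done.

Besides the shell and the picture viewer there is one more tool, called after ">>>" in YAML: its name, and indented under it one key for each argument. step_arm: Moves the arm, as the interface text tells. Its arguments: {"type":"object","properties":{"deltas":{"type":"array"}},"required":["deltas"]}

```bash
mkdir -p pics; cat > h.py <<'E'
import numpy as np, cv2
from cell import ctrl
def cam(n):
    c=ctrl.camera_info(n);R,_=cv2.Rodrigues(np.array(c["rvec"],float));return np.array(c["intrinsics"],float).reshape(3,3),R,np.array(c["tvec"],float).ravel()
def ray(n,u,v,z,C=None):
    K,R,t=C or cam(n);o=-R.T@t;d=R.T@np.linalg.solve(K,[u,v,1.]);return o+d*(z-o[2])/d[2]
def proj(n,p,C=None):
    K,R,t=C or cam(n);q=K@(R@np.array(p,float)+t);return q[:2]/q[2]
def pts(n,dep,C=None):
    K,R,t=C or cam(n);v,u=np.mgrid[:dep.shape[0],:dep.shape[1]]
    c=np.stack([(u-K[0,2])/K[0,0]*dep,(v-K[1,2])/K[1,1]*dep,dep],-1);return (c-t)@R
E
python3 - <<'E'
from h import *
s=ctrl.read_state();print(s, ctrl.finger_overhang)
for n in("scene","side","wrist"):
    C=cam(n);p,d=ctrl.get_image(n);cv2.imwrite(f"pics/{n}0.png",p[...,::-1]);np.savez(f"{n}0.npz",p=p,d=d,K=C[0],R=C[1],t=C[2]);print(n,-C[1].T@C[2],C[0][0,0])
E
```

```text
{'clock': 0.0, 'qpos': array([ 1.27020912,  0.62935162,  0.0384124 ,  1.51838124, -0.02701006,
        0.99632506, -0.01999146]), 'qd': array([-1.52478124e-03,  1.99867912e-05,  1.36255862e-03,  5.51606960e-05,
        8.12332074e-04, -1.10276974e-03, -4.74616644e-04]), 'tau': array([-1.22719630e-04, -5.63407373e+01,  1.22629881e+00, -1.93446010e+01,
        1.11047199e-02,  1.05585656e-02,  4.58234206e-05]), 'eef_pos': array([ 151.11472595, -631.54485989,  238.38076135]), 'tool_rot': array([-3.13964428e+00,  6.96737702e-07,  2.34813878e-01]), 'force': array([-0.28880477, -0.54104559, -0.68386913]), 'torque': array([ 0.01439374, -0.00726235,  0.05582254]), 'width': 85.43970568275029} 8.0
scene [ -59.16719693 -522.16412582 1273.35514259] 444.20060322366453
side [ 594.49717714 -819.96832242  669.48106077] 412.0350232416828
wrist [ 219.76132637 -615.99029926  372.43763629] 348.0963441027863
```

View pics/scene0.png

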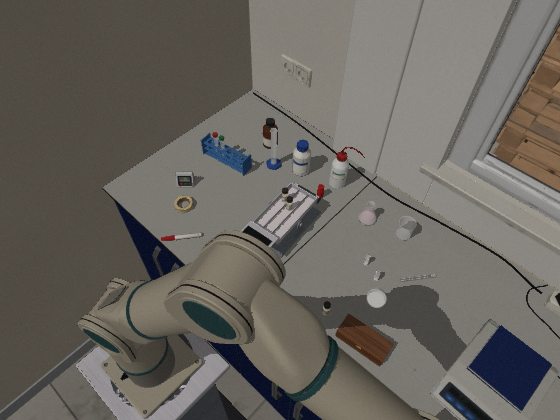

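View pics/side0.png

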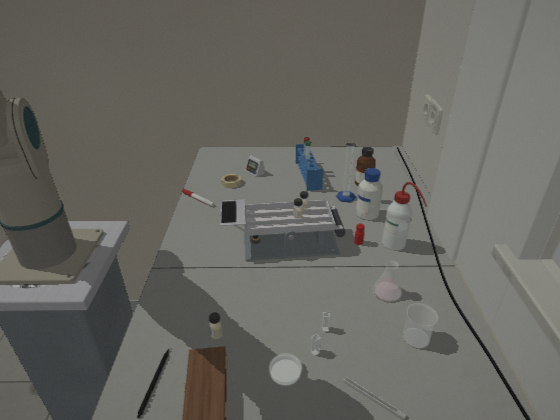

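The candidates are:
- the black-capped vial at side (215,325) / scene (326,306), standing to the right of the tray, which fits vial_c
- the red vial at side (360,234) / scene (320,190), which is the look-alike
- two black-capped vials in the tray at side (298,207) and (304,196), which are b and a

I'll confirm in enlarged crops.

```bash
python3 - <<'E'
import cv2,numpy as np
a=cv2.imread("pics/side0.png");s=cv2.imread("pics/scene0.png")
A=cv2.resize(a[180:350,190:390],(800,680)[:2],interpolation=cv2.INTER_CUBIC)
cv2.imwrite("pics/crop_side.png",cv2.resize(A,(700,595)))
cv2.imwrite("pics/crop_scene.png",cv2.resize(s[170:320,230:400],(680,600),interpolation=cv2.INTER_CUBIC))
E
```

```text
(no output)
```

View pics/crop_side.png

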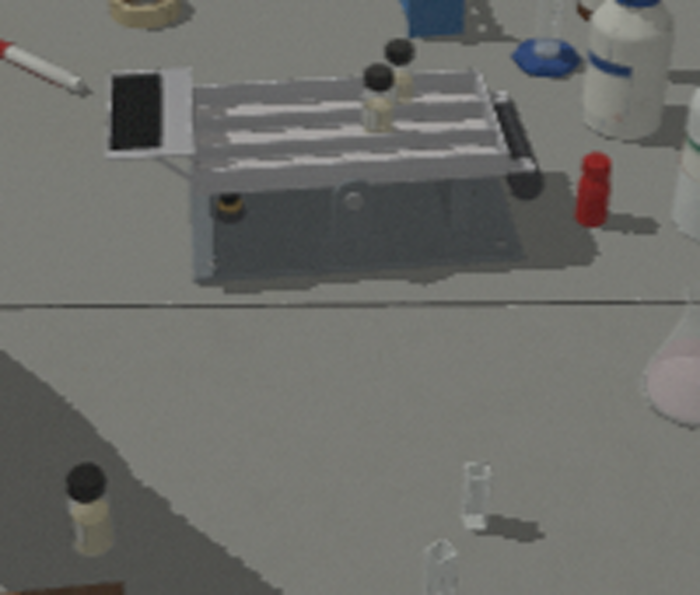

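View pics/crop_scene.png

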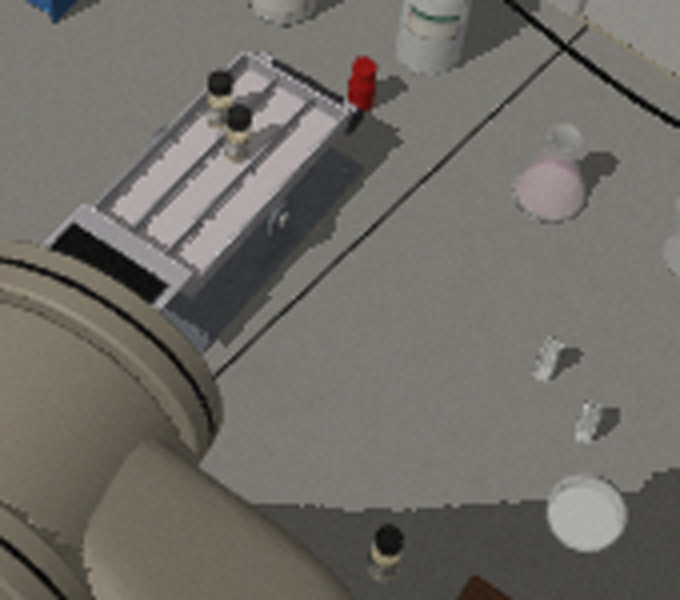

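View pics/wrist0.png

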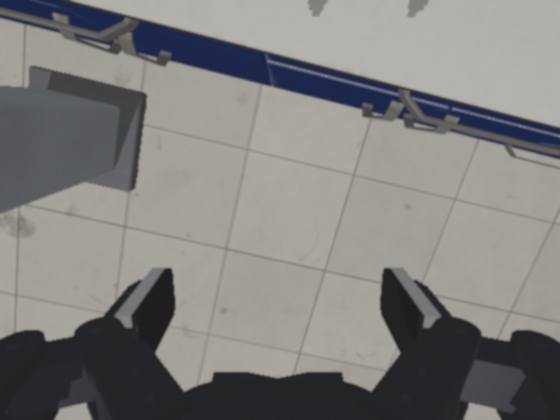

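Crops confirm it: the loose black-capped vial is at side (215,325), and the red one behind the tray is the decoy. Next I'll measure the poses.

```bash
cat > m.py <<'E'
from h import *
def load(n,k=0):
    f=np.load(f"{n}{k}.npz");return f["p"],f["d"],(f["K"],f["R"],f["t"])
def blobs(n,box,thr=45,k=0,mina=8):
    p,d,C=load(n,k);u0,v0,u1,v1=box
    m=np.zeros(p.shape[:2],np.uint8);m[v0:v1,u0:u1]=(p[v0:v1,u0:u1].max(-1)<thr)
    N,L,S,c=cv2.connectedComponentsWithStats(m);return [(L==i,S[i],c[i]) for i in range(1,N) if S[i,4]>=mina]
E
python3 - <<'E'
from m import *
def med(n,m):
    p,d,C=load(n);P=pts(n,d,C)[m&(d>0)];return np.round(np.median(P,0),1),np.round(np.percentile(P[:,2],95),1)
for n,box in(("side",(190,300,240,345)),("side",(285,185,315,215)),("side",(215,195,245,228)),("scene",(315,295,340,315)),("scene",(275,180,305,215)),("scene",(235,215,280,250))):
    p,d,C=load(n)
    for m,S,c in blobs(n,box): print(n,S,np.round(c,1),med(n,m),"cast z50",ray(n,*c,50,C).round(1),"z121",ray(n,*c,121,C).round(1),"z109",ray(n,*c,109,C).round(1))
for m,S,c in blobs("side",(215,195,245,228)):
    p,d,C=load("side");cc=np.vstack([x.reshape(-1,2) for x in cv2.findContours(m.astype(np.uint8),0,1)[0]]);r=cv2.minAreaRect(cc)
    q=cv2.approxPolyDP(cv2.convexHull(cc),3,True).reshape(-1,2);print("pad",[(tuple(x),ray("side",*x,109,C).round(1)) for x in q])
E
```

```text
side [209 313  11  10  84] [214.  317.5] (array([ 458.6, -262. ,   54.5]), np.float64(56.8)) cast z50 [ 457.9 -257.2   50. ] z121 [ 473.6 -321.7  121. ] z109 [ 470.9 -310.8  109. ]
side [301 194   6   4  20] [303.5 195.5] (array([646.2,  81.5, 124.1]), np.float64(128.3)) cast z50 [654.6 203.4  50. ] z121 [647.7  86.1 121. ] z109 [648.8 105.9 109. ]
side [295 201   7   5  25] [297.9 203. ] (array([632.,  46., 124.]), np.float64(128.1)) cast z50 [636.9 162.5  50. ] z121 [632.   49.9 121. ] z109 [632.8  68.9 109. ]
side [222 202  14  21 265] [228.2 211.7] (array([459. ,  32.8, 108.3]), np.float64(110.0)) cast z50 [445.1 120.4  50. ] z121 [462.3  12.6 121. ] z109 [459.4  30.8 109. ]
scene [324 301   7   8  42] [326.9 304.6] (array([ 454.5, -258.2,   55.7]), np.float64(59.4)) cast z50 [ 457.8 -257.3   50. ] z121 [ 427.8 -272.6  121. ] z109 [ 432.9 -270.   109. ]
scene [282 188   6   6  30] [284.6 190.5] (array([644.3,  85.1, 129.5]), np.float64(134.0)) cast z50 [693.2 127.2  50. ] z121 [649.6  89.5 121. ] z109 [657.   95.8 109. ]
scene [287 196   6   7  29] [289.2 199. ] (array([628.9,  49.9, 128.5]), np.float64(132.9)) cast z50 [676.1  89.7  50. ] z121 [633.4  54.2 121. ] z109 [640.6  60.2 109. ]
scene [243 226  29  20 183] [256.7 235.1] (array([464.6,  39.7, 109.4]), np.float64(112.9)) cast z50 [490.7  66.7  50. ] z121 [458.8  32.5 121. ] z109 [464.1  38.3 109. ]
scene [235 235  28  15  44] [248.6 241.5] (array([ 124.4, -311.4,  836.7]), np.float64(838.3)) cast z50 [454.8  68.2  50. ] z121 [424.9  33.9 121. ] z109 [430.   39.7 109. ]
pad [((np.int32(234), np.int32(202)), array([469.4,  75.8, 109. ])), ((np.int32(234), np.int32(221)), array([477.6,  -9.7, 109. ])), ((np.int32(222), np.int32(222)), array([449.4, -13.6, 109. ])), ((np.int32(223), np.int32(202)), array([441.2,  76.1, 109. ]))]
```

Vial c is at about (458,-257), and both views agree. The pad is at about (460,33), with yaw about 0.11. I'm moving above the vial with the jaws along the lane direction.

>>> step_arm:
  deltas:
    - [[1,22,27,-3,0,0,0.12],[1,22,27,-3,0,0,0.12],[1,22,27,-3,0,0,0.12],[1,22,27,-3,0,0,0.12],[1,22,27,-3,0,0,0.12],[1,22,27,-3,0,0,0.12],[1,22,27,-3,0,0,0.12],[1,22,27,-3,0,0,0.12],[1,22,27,-3,0,0,0.12],[1,22,27,-3,0,0,0.12]]

```text
clock: 0.98
eef_pos: [371.9, -360.8, 209.2]
tool_rot: [-3.141, 0.0, 1.44]
force: [1.4, -0.8, 0.9]
width: 85.3
```

>>> step_arm:
  deltas:
    - [[1,22,27,-10,0,0,0.12],[1,22,27,-10,0,0,0.12],[1,22,27,-10,0,0,0],[1,20,24,-10,0,0,0],[1,0,0,0,0,0,0],[1,0,0,0,0,0,0]]

```text
clock: 1.48
eef_pos: [458.2, -254.9, 168.7]
tool_rot: [-3.141, -0.002, 1.68]
force: [-0.3, 0.0, -0.5]
width: 85.3
```

```bash
cat > shot.py <<'E'
import sys
from h import *
n,k=sys.argv[1],sys.argv[2]
C=cam(n);p,d=ctrl.get_image(n);cv2.imwrite(f"pics/{n}{k}.png",p[...,::-1]);np.savez(f"{n}{k}.npz",p=p,d=d,K=C[0],R=C[1],t=C[2])
s=ctrl.read_state();print(s['clock'],s['eef_pos'].round(1),s['tool_rot'].round(3),s['force'].round(2),s['width'],s['qpos'].round(2))
E
python3 shot.py wrist 1
```

```text
1.5333 [ 457.1 -256.8  168.9] [-3.14  -0.     1.676] [ 0.49  0.44 -0.48] 85.53035277256583 [ 0.69  0.57 -0.34  1.93  0.28  0.69  0.28]
```

View pics/wrist1.png

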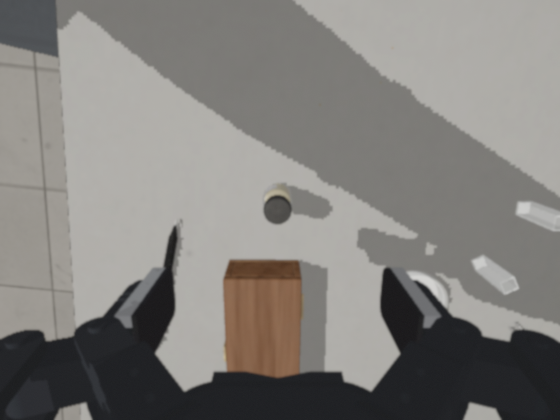

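The vial's cap is at pixel (277,208), about midway between the jaws.

```bash
python3 - <<'E'
from m import *
p,d,C=load("wrist",1);P=pts("wrist",d,C)
m=(d>0)&(P[...,2]>50)&(P[...,2]<62);N,L,S,c=cv2.connectedComponentsWithStats(m.astype(np.uint8))
for i in range(1,N):
    if S[i,4]>50: q=P[L==i];print(S[i],q.mean(0).round(1),np.ptp(q,axis=0).round(1))
for z in (50,56): print([ray("wrist",277,208,z,C).round(1)])
E
```

```text
[264 196  28  29 624] [ 458.  -256.4   55. ] [20.5 20.9  7.1]
[array([ 457.8, -256. ,   50. ])]
[array([ 457.6, -254.3,   56. ])]
```

```bash
python3 - <<'E'
from m import *
p,d,C=load("wrist",1);P=pts("wrist",d,C)
for v in (262,268,280,300): print(P[v,262].round(0))
E
```

```text
[ 451. -321.    7.]
[ 451. -322.   18.]
[ 452. -321.   42.]
[ 454. -340.   41.]
```

>>> step_arm:
  deltas:
    - [[1,0.5,0.5,-25,0,0,0],[1,0,0,-25,0,0,0],[1,0,0,-25,0,0,0],[1,0,0,-20,0,0,0],[1,0,0,-20,0,0,0],[1,0,0,-13,0,0,0],[1,0,0,-10,0,0,0],[1,0,0,0,0,0,0]]

```text
clock: 2.2
eef_pos: [455.9, -257.7, 29.8]
tool_rot: [-3.139, -0.001, 1.673]
force: [-0.0, 0.7, 0.5]
width: 85.4
```

>>> step_arm:
  deltas:
    - [[0.5,1,1,0,0,0,0],[0.3,0,0,0,0,0,0],[0.15,0,0,0,0,0,0],[0,0,0,0,0,0,0],[0,0,0,0,0,0,0],[0,0,0,0,0,0,0],[0,0,0,0,0,0,0]]

```text
clock: 2.78
eef_pos: [459.0, -255.9, 32.1]
tool_rot: [3.141, 0.001, 1.675]
force: [-1.4, -0.8, 6.5]
width: 22.4
```

```bash
python3 shot.py wrist 2
```

```text
2.8333 [ 459.  -256.    32.1] [3.141e+00 1.000e-03 1.675e+00] [-0.68  0.96  5.14] 22.192709228688884 [ 0.59  0.79 -0.21  2.01  0.4   0.38  0.18]
```

View pics/wrist2.png

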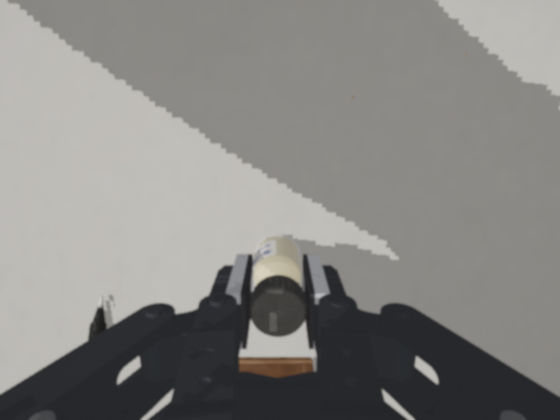

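The vial is gripped: width is 22 mm and the cap at (277,305) sits between the pads. I'm lifting and moving over the tray.

>>> step_arm:
  deltas:
    - [[0,0,0,15,0,0,0],[0,0,0,25,0,0,0],[0,0,0,35,0,0,0],[0,0,10,35,0,0,0],[0,20,25,35,0,0,0],[0,23,30,20,0,0,0],[0,25,33,10,0,0,0],[0,25,33,0,0,0,0],[0,25,33,0,0,0,0],[0,25,33,0,0,0,0]]

```text
clock: 3.67
eef_pos: [599.1, -61.6, 202.0]
tool_rot: [3.141, 0.0, 1.675]
force: [1.0, -1.2, -0.9]
width: 22.1
```

>>> step_arm:
  deltas:
    - [[0,22,30,0,0,0,0],[0,20,25,0,0,0,0],[0,15,17,0,0,0,0],[0,0,0,0,0,0,0],[0,0,0,0,0,0,0]]

```text
clock: 4.08
eef_pos: [655.2, 10.6, 200.9]
tool_rot: [-3.141, -0.001, 1.678]
force: [-0.2, -1.0, -0.8]
width: 22.0
```

```bash
python3 shot.py wrist 3
```

```text
4.1333 [654.6   8.5 200.9] [-3.140e+00  1.000e-03  1.675e+00] [-0.94 -0.88  0.81] 22.12075844505861 [ 0.13  0.69 -0.33  1.54  0.26  0.96 -0.17]
```

View pics/wrist3.png

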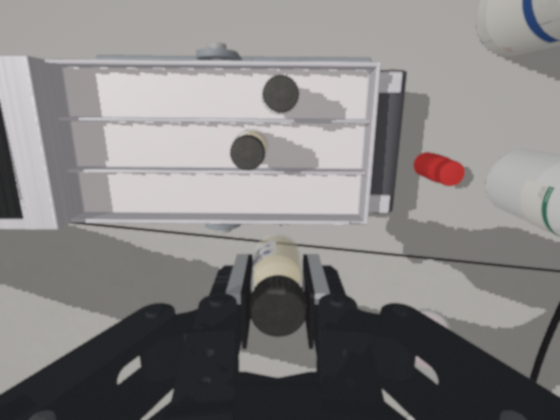

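```bash
python3 - <<'E'
from m import *
p,d,C=load("wrist",3);P=pts("wrist",d,C)
for u,v in ((100,97),(100,145),(100,195),(300,145),(320,195),(320,120),(320,171),(120,170),(120,119),(371,120),(320,218),(120,220),(320,64),(45,200),(15,180)): print((u,v),P[v,u].round(1),p[v,u])
# rows profile at columns
g=cv2.cvtColor(p,cv2.COLOR_RGB2GRAY)
for u in (90,130,170,310,340): print(u,[ (v,int(P[v,u,2])) for v in range(55,235) if P[v,u,2]>80])
E
```

```text
(100, 97) [520.3  75.4  73. ] [211 205 205]
(100, 145) [518.8  41.   72.3] [156 152 152]
(100, 195) [517.    2.1  71.3] [157 152 152]
(300, 145) [666.9  56.9  72.4] [174 169 169]
(320, 195) [687.1  20.7  72.7] [210 205 206]
(320, 120) [677.5  76.6  86.8] [137 135 138]
(320, 171) [683.   40.9  83.3] [161 159 162]
(120, 170) [539.1  26.6  85.7] [195 192 195]
(120, 119) [539.5  62.4  85.1] [191 188 191]
(371, 120) [712.3  80.3  87.6] [175 173 175]
(320, 218) [688.    5.4  83.4] [143 141 144]
(120, 220) [540.3  -9.9  90.1] [185 183 186]
(320, 64) [672.2 111.8  89.6] [184 182 185]
(45, 200) [497.3   5.1 106.6] [196 194 197]
(15, 180) [479.1  17.1 107.3] [109 108 110]
90 [(60, 89), (61, 91), (62, 90), (63, 89), (64, 88), (65, 84), (66, 80), (118, 86), (119, 85), (120, 85), (128, 334), (168, 80), (169, 85), (170, 86), (171, 86), (172, 87), (174, 334), (216, 82), (217, 85), (218, 89), (219, 89), (220, 90), (221, 91), (222, 90)]
130 [(60, 88), (61, 90), (62, 90), (63, 90), (64, 89), (65, 88), (66, 82), (73, 334), (118, 85), (119, 86), (120, 86), (121, 84), (169, 84), (170, 86), (171, 85), (17
[... 152 characters left out ...]
(66, 83), (118, 84), (119, 86), (120, 85), (121, 86), (169, 81), (170, 85), (171, 87), (172, 87), (173, 85), (216, 81), (217, 84), (218, 86), (219, 88), (220, 89), (221, 89), (222, 89), (223, 90)]
310 [(62, 88), (63, 91), (64, 90), (65, 90), (66, 90), (67, 85), (120, 86), (121, 86), (122, 87), (123, 334), (170, 81), (171, 83), (172, 86), (173, 85), (174, 84), (217, 81), (218, 83), (219, 85), (220, 87), (221, 90), (222, 90), (223, 90), (224, 89)]
340 [(62, 90), (63, 89), (64, 89), (65, 88), (66, 89), (67, 87), (68, 81), (120, 86), (121, 86), (122, 86), (123, 85), (171, 83), (172, 84), (173, 86), (174, 87), (217, 80), (218, 84), (219, 84), (220, 88), (221, 89), (222, 90), (223, 89), (224, 90)]
```

```bash
python3 - <<'E'
from m import *
p,d,C=load("wrist",3);P=pts("wrist",d,C)
def edge(lo,hi,zlo,zhi,z):
    out=[]
    for u in range(80,360,4):
        vs=[v for v in range(lo,hi) if zlo<P[v,u,2]<zhi]
        if len(vs)>=2: out.append(ray("wrist",u,np.mean(vs[-3:] if lo>150 else vs[:3]),z,C)[:2])
    o=np.array(out);k=np.polyfit(o[:,0],o[:,1],1);r=o[:,1]-np.polyval(k,o[:,0]);ok=abs(r)<3;return np.polyfit(o[ok,0],o[ok,1],1)
L=[("L",55,70,87.5,93,91,56-1.5),("l",112,126,84,90,87,18),("r",164,178,84,90,87,-18),("R",212,230,87.5,93,91,-54.5)]
for n,a,b,c,e,z,y in L:
    k=edge(a,b,c,e,z);print(n,"yaw",np.arctan(k[0]).round(4),"y at x=609:",np.polyval(k,609).round(1),"implied y0",(np.polyval(k,609)-y/np.cos(np.arctan(k[0]))).round(1))
# front/rear: inner floor ends along the lanes
for v in (95,145,195):
    us=[u for u in range(60,380) if 68<P[v,u,2]<76]; print(v,us[0],us[-1],ray("wrist",us[0],v,73,C).round(1),ray("wrist",us[-1],v,73,C).round(1),)
    us=[u for u in range(345,400) if 87.5<P[v,u,2]<94];print("rear top",us, [ray("wrist",u,v,91,C).round(1) for u in us[:1]+us[-1:]])
m=np.zeros(d.shape,np.uint8);m[:165,200:310]=(p[:165,200:310].max(-1)<60)&(d[:165,200:310]>0)&(P[:165,200:310,2]>110)
N,LL,S,c=cv2.connectedComponentsWithStats(m)
for i in range(1,N):
    if S[i,4]>40: print(S[i],P[LL==i].mean(0).round(1),ray("wrist",*c[i],128,C).round(1))
E
```

```text
L yaw 0.0983 y at x=609: 106.0 implied y0 51.3
l yaw 0.0983 y at x=609: 69.3 implied y0 51.2
r yaw 0.098 y at x=609: 32.8 implied y0 50.9
R yaw 0.098 y at x=609: -3.7 implied y0 51.1
95 62 368 [493.3  73.9  73. ] [710.8  97.2  73. ]
rear top [373, 374, 375, 376, 377, 378] [array([709.8,  96.4,  91. ]), array([713.1,  96.7,  91. ])]
145 70 364 [497.   38.8  73. ] [714.2  62.   73. ]
rear top [369, 370, 371, 372, 373] [array([713. ,  63.7,  91. ]), array([715.8,  64. ,  91. ])]
195 79 379 [501.7   0.9  73. ] [732.4  25.6  73. ]
rear top [365, 366, 367, 368, 369] [array([716.5,  28.3,  91. ]), array([719.4,  28.6,  91. ])]
```

Tray: origin ≈ (605,51), yaw 0.098; the divider spacing, tops (87/91) and floor (73) all check out. The place target is (658.6,19.8). Vials a and b are at x≈46 and 27 in the tray frame, which matches the text.

>>> step_arm:
  deltas:
    - [[0,4,11,-10,0,0,0],[0,0,0,-20,0,0,0],[0,0,0,-15,0,0,0],[0,0,0,-10,0,0,0],[0,0,0,0,0,0,0],[0,0,0,0,0,0,0]]

```text
clock: 4.63
eef_pos: [658.7, 19.2, 145.8]
tool_rot: [-3.14, 0.0, 1.674]
force: [0.5, -0.0, 0.2]
width: 22.3
```

```bash
python3 shot.py wrist 4; python3 - <<'E'
from m import *
p,d,C=load("wrist",4);P=pts("wrist",d,C)
print([P[v,277].round(1) for v in (285,295,305,315,325)])
u=[x for x in range(230,330) if p[305,x].max()<75 and abs(P[305,x,2]-P[305,277,2])<6];print(u[0],u[-1])
s=ctrl.read_state();print(proj("wrist",s['eef_pos']),C[0])
E
```

```text
4.6833 [659.4  19.4 146.7] [3.141 0.    1.674] [0.85 0.59 0.72] 22.092134505345847 [ 0.11  0.76 -0.31  1.57  0.28  0.86 -0.21]
[array([657.5,  28.3, 166.3]), array([657.8,  25.6, 168.6]), array([658.2,  21.4, 168.3]), array([658.6,  17.7, 169. ]), array([659. ,  13.4, 168.8])]
242 311
[277.86249722 281.09887026] [[348.0963441    0.         277.26578865]
 [  0.         348.0963441  210.15110136]
 [  0.           0.           1.        ]]
```

View pics/wrist4.png

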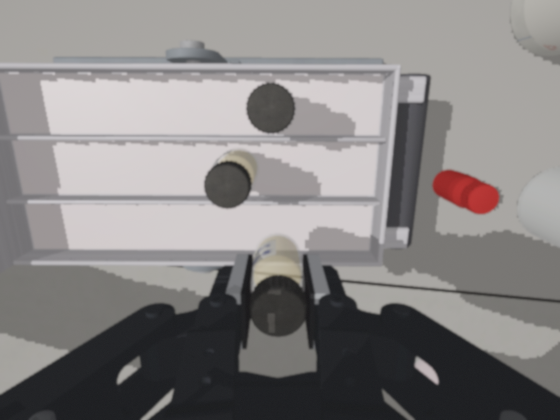

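The vial hangs upright between the pads with its cap top at z≈169, so its underside is ~33 mm below the TCP. I'm lowering it to just above the floor.

>>> step_arm:
  deltas:
    - [[0,0,-1,-15,0,0,0],[0,0,0,-12,0,0,0],[0,0,0,-7,0,0,0],[0,0,0,-3,0,0,0],[0,0,0,0,0,0,0],[0,0,0,0,0,0,0]]

```text
clock: 5.18
eef_pos: [659.4, 18.9, 109.5]
tool_rot: [3.141, -0.0, 1.675]
force: [0.2, -0.1, 0.0]
width: 22.2
```

```bash
python3 shot.py wrist 5; python3 shot.py side 5;python3 - <<'E'
import cv2
a=cv2.imread("pics/side5.png");cv2.imwrite("pics/side5c.png",cv2.resize(a[150:280,210:370],None,fx=4.5,fy=4.5,interpolation=cv2.INTER_CUBIC))
E
```

```text
5.2333 [659.6  19.  109.8] [ 3.141 -0.     1.675] [ 1.26 -0.36  0.74] 21.772803817336758 [ 0.1   0.8  -0.3   1.59  0.3   0.79 -0.22]
5.2833 [659.7  19.  110. ] [ 3.14  -0.     1.675] [ 0.36  0.71 -0.58] 22.286403813139206 [ 0.1   0.8  -0.3   1.59  0.3   0.79 -0.22]
```

View pics/wrist5.png

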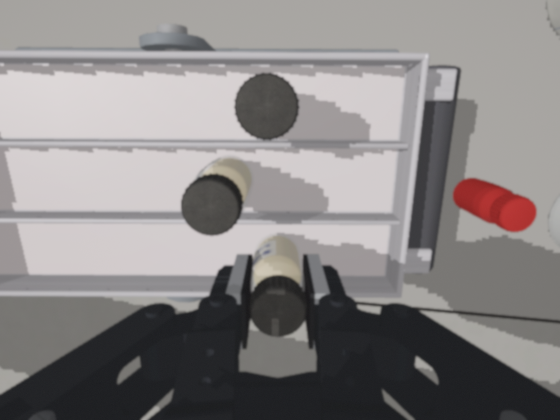

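View pics/side5c.png

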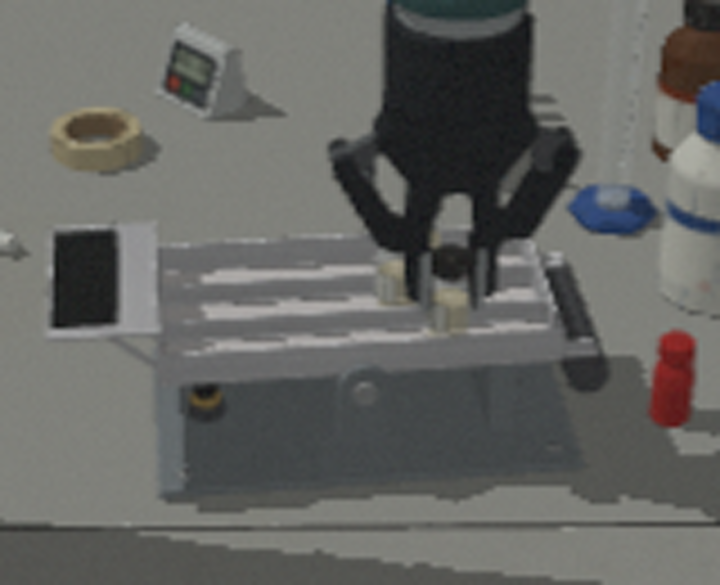

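The vial is in the right lane, clear of the divider. I'm feeling down the last few mm.

>>> step_arm:
  deltas:
    - [[0,0,0,-1,0,0,0],[0,0,0,-1,0,0,0],[0,0,0,-1,0,0,0],[0,0,0,0,0,0,0],[0,0,0,0,0,0,0]]

```text
clock: 5.7
eef_pos: [659.1, 18.8, 106.3]
tool_rot: [-3.141, -0.0, 1.675]
force: [0.5, -0.1, -0.6]
width: 22.1
```

>>> step_arm:
  deltas:
    - [[0,0,0,-1,0,0,0],[0,0,0,0,0,0,0],[0,0,0,0,0,0,0]]

```text
clock: 5.95
eef_pos: [659.2, 18.8, 105.3]
tool_rot: [3.142, -0.0, 1.675]
force: [-0.2, -0.3, -0.9]
width: 22.3
```

>>> step_arm:
  deltas:
    - [[0,0,0,-0.7,0,0,0],[0,0,0,0,0,0,0],[0,0,0,0,0,0,0]]

```text
clock: 6.2
eef_pos: [659.6, 18.9, 105.2]
tool_rot: [3.141, -0.0, 1.675]
force: [0.6, 0.1, 4.0]
width: 22.2
```

```bash
python3 -c "
from h import *
print(ctrl.read_state()['force'])"; python3 shot.py wrist 6; python3 - <<'E'
from m import *
p,d,C=load("wrist",6);P=pts("wrist",d,C)
print([P[v,277].round(1) for v in (285,295,305,315,325)])
E
```

```text
[0.56193202 0.09066653 3.99452436]
6.25 [659.6  18.9 105.2] [ 3.141 -0.     1.675] [-0.03 -0.34  3.7 ] 22.098850475771588 [ 0.1   0.81 -0.29  1.59  0.3   0.78 -0.22]
[array([658.2,  28.4, 126.6]), array([658.5,  25.6, 128.6]), array([659. ,  21.2, 127.9]), array([659.4,  17.3, 128.3]), array([659.8,  13.5, 128.8])]
```

Contact felt (4 N, cap top at 128.5). Releasing gently.

>>> step_arm:
  deltas:
    - [[0.3,0,0,0.3,0,0,0],[0.35,0,0,0,0,0,0],[0.45,0,0,0,0,0,0],[0.5,0,0,0,0,0,0],[0.5,0,0,0,0,0,0],[0.5,0,0,0,0,0,0]]

```text
clock: 6.75
eef_pos: [659.1, 18.8, 104.8]
tool_rot: [-3.141, -0.0, 1.675]
force: [0.6, 0.2, 0.4]
width: 42.6
```

>>> step_arm:
  deltas:
    - [[0.5,0,0,8,0,0,0],[0.5,0,0,15,0,0,0],[0.5,0,0,25,0,0,0],[0.5,0,0,25,0,0,0],[0.5,0,0,15,0,0,0],[0.5,0,0,0,0,0,0]]

```text
clock: 7.25
eef_pos: [661.8, 19.3, 197.7]
tool_rot: [3.134, 0.0, 1.675]
force: [0.7, -0.1, 0.2]
width: 42.5
```

```bash
python3 shot.py wrist 7; python3 shot.py side 7;python3 - <<'E'
import cv2
a=cv2.imread("pics/side7.png");cv2.imwrite("pics/side7c.png",cv2.resize(a[150:280,210:370],None,fx=4.5,fy=4.5,interpolation=cv2.INTER_CUBIC))
E
```

```text
7.3 [660.5  19.  195.4] [3.137 0.    1.675] [ 0.14 -0.32 -0.75] 42.7401654862293 [ 0.12  0.7  -0.33  1.53  0.26  0.95 -0.19]
7.35 [659.4  18.8 193.7] [3.14  0.    1.675] [-0.02 -0.3   0.04] 42.52351252667518 [ 0.12  0.71 -0.33  1.53  0.26  0.95 -0.19]
```

View pics/wrist7.png

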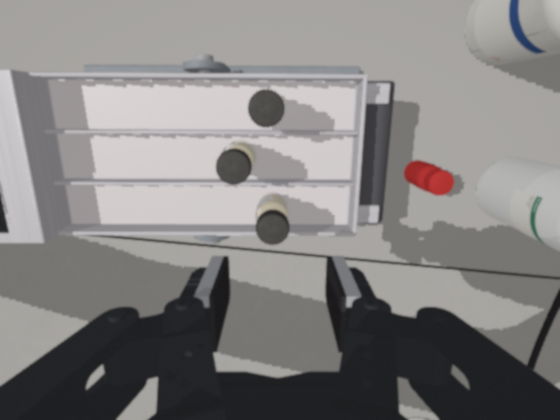

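View pics/side7c.png

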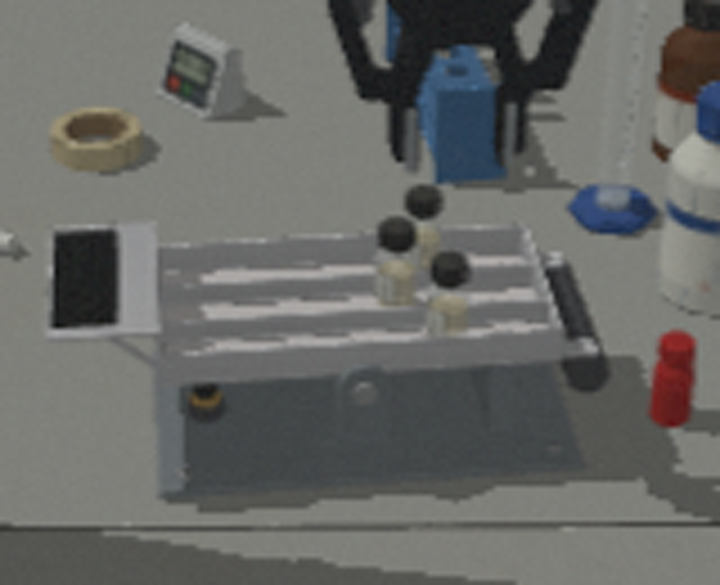

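The vial stands upright and released in the right lane at pixel (272,225), next to b and a; the tray is level. Next I'm closing the fingers and going over the pad.

>>> step_arm:
  deltas:
    - [[0.3,-15,1,0,0,0,0],[0,-28,2,0,0,0,0],[0,-32,3,0,0,0,0],[0,-32,3,0,0,0,0],[0,-32,3,0,0,0,0],[0,-30,2,0,0,0,0],[0,-20,2,-15,0,0,0],[0,-12,0,-15,0,0,0],[0,0,0,-10,0,0,0],[0,0,0,0,0,0,0]]

```text
clock: 8.18
eef_pos: [455.2, 34.3, 150.7]
tool_rot: [-3.136, 0.0, 1.675]
force: [0.1, 0.1, -0.0]
width: 0.3
```

```bash
python3 shot.py wrist 8; python3 shot.py side 8; python3 - <<'E'
from m import *
p,d,C=load("wrist",8);P=pts("wrist",d,C)
m=((p.max(-1)<50)&(abs(P[...,2]-109)<6)&(d>0)).astype(np.uint8)
N,L,S,c=cv2.connectedComponentsWithStats(m)
for i in range(1,N):
    if S[i,4]>300:
        print(S[i],P[L==i].mean(0).round(1),P[L==i].min(0).round(1),P[L==i].max(0).round(1))
a=cv2.imread("pics/side8.png");cv2.imwrite("pics/side8c.png",cv2.resize(a[150:280,210:370],None,fx=4.5,fy=4.5,interpolation=cv2.INTER_CUBIC))
E
```

```text
8.2333 [456.8  34.6 151.7] [-3.138 -0.     1.675] [0.17 0.49 0.55] -0.008141017367879155 [ 0.08  0.52 -0.31  2.12  0.29  0.55 -0.34]
8.2833 [457.9  34.8 152.4] [-3.14  -0.     1.675] [0.23 0.96 0.91] 0.31348949525350595 [ 0.08  0.52 -0.31  2.11  0.29  0.55 -0.34]
[ 254  155   66  133 6517] [457.8  55.4 108.5] [438.   10.4 106. ] [478.1  84.1 110.6]
```

View pics/wrist8.png

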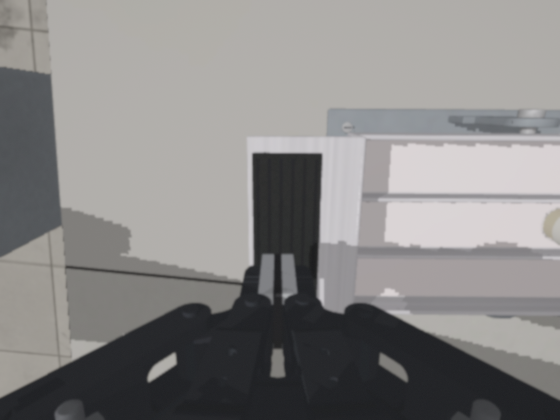

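View pics/side8c.png

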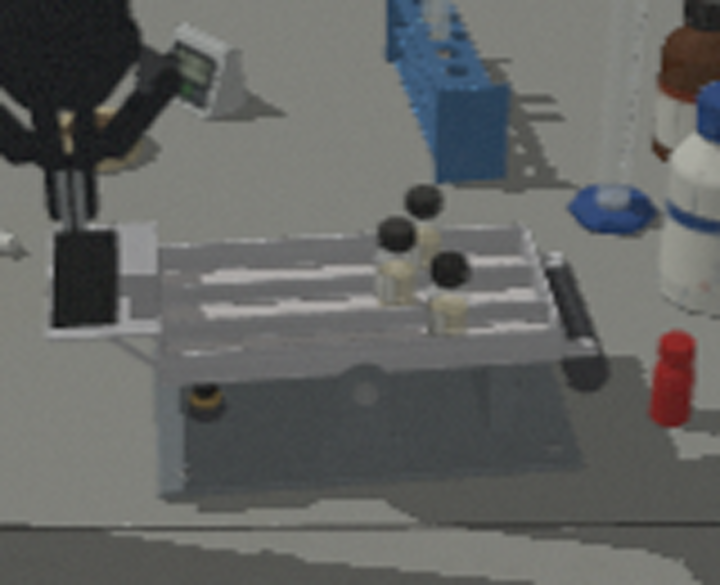

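The pad's visible part is at (254–321,153–287), which puts its centre at ≈(459.5,35). The tool is above it. Approaching contact.

>>> step_arm:
  deltas:
    - [[0,1,0,-8,0,0,0],[0,0,0,-10,0,0,0],[0,0,0,-7,0,0,0],[0,0,0,-4,0,0,0],[0,0,0,-2,0,0,0],[0,0,0,0,0,0,0],[0,0,0,0,0,0,0]]

```text
clock: 8.87
eef_pos: [459.4, 34.9, 122.0]
tool_rot: [3.141, -0.0, 1.675]
force: [-0.1, -0.8, 0.1]
width: 0.1
```

>>> step_arm:
  deltas:
    - [[0,0,0,-1,0,0,0],[0,0,0,-1,0,0,0],[0,0,0,-1,0,0,0],[0,0,0,0,0,0,0]]

```text
clock: 9.2
eef_pos: [459.2, 34.8, 118.9]
tool_rot: [3.142, 0.0, 1.675]
force: [-0.5, -0.1, 0.0]
width: -0.3
```

>>> step_arm:
  deltas:
    - [[0,0,0,-1,0,0,0],[0,0,0,-1,0,0,0],[0,0,0,0,0,0,0]]

```text
clock: 9.45
eef_pos: [459.3, 34.8, 117.0]
tool_rot: [3.141, 0.0, 1.675]
force: [-0.8, 0.6, 3.1]
width: -0.1
```

>>> step_arm:
  deltas:
    - [[0,0,0,-1,0,0,0],[0,-0.3,0,-1.5,0,0,0],[0,-0.3,0,-1.5,0,0,0],[0,-0.3,0,-1.5,0,0,0],[0,-0.3,0,-1.5,0,0,0],[0,0,0,0,0,0,0]]

```text
clock: 9.95
eef_pos: [457.4, 34.6, 109.5]
tool_rot: [-3.14, 0.0, 1.675]
force: [-1.6, -0.6, 3.9]
width: -0.1
```

Contact at z≈117, and the tray is following at ~4 N. Continuing down.

>>> step_arm:
  deltas:
    - [[0,-0.3,0,-2,0,0,0],[0,-0.3,0,-2,0,0,0],[0,-0.3,0,-2,0,0,0],[0,-0.3,0,-2,0,0,0],[0,-0.3,0,-2,0,0,0],[0,-0.3,0,-2,0,0,0],[0,-0.2,0,-2,0,0,0],[0,-0.2,0,-2,0,0,0],[0,0,0,-2,0,0,0],[0,0,0,0,0,0,0]]

```text
clock: 10.78
eef_pos: [455.6, 34.8, 91.5]
tool_rot: [-3.141, -0.0, 1.675]
force: [-4.2, -0.6, 3.3]
width: 0.0
```

>>> step_arm:
  deltas:
    - [[0,0,0,-2,0,0,0],[0,0,0,-2,0,0,0],[0,0,0,-2,0,0,0],[0,0,0,-2,0,0,0],[0,0,0,-2,0,0,0],[0,0,0,-2,0,0,0],[0,0,0,-2,0,0,0],[0,0,0,-2,0,0,0],[0,0,0,0,0,0,0]]

```text
clock: 11.53
eef_pos: [456.2, 35.0, 75.6]
tool_rot: [3.141, -0.0, 1.675]
force: [-2.9, -0.5, 3.0]
width: -0.3
```

>>> step_arm:
  deltas:
    - [[0,-0.7,0,-1.5,0,0,0],[0,-0.7,0,-1.5,0,0,0],[0,-0.6,0,-1.5,0,0,0],[0,0,0,-1.5,0,0,0],[0,0,0,-1,0,0,0],[0,0,0,0,0,0,0]]

```text
clock: 12.03
eef_pos: [454.3, 35.1, 68.9]
tool_rot: [3.141, -0.0, 1.675]
force: [0.2, 0.5, 1.2]
width: 0.4
```

>>> step_arm:
  deltas:
    - [[0,0,0,-1,0,0,0],[0,0,0,-1,0,0,0],[0,0,0,0,0,0,0]]

```text
clock: 12.28
eef_pos: [453.8, 34.9, 66.8]
tool_rot: [-3.142, -0.0, 1.675]
force: [1.2, 0.9, 2.2]
width: -0.1
```

```bash
python3 shot.py side 9; python3 - <<'E'
from m import *
a=cv2.imread("pics/side9.png");cv2.imwrite("pics/side9c.png",cv2.resize(a[150:280,210:370],None,fx=4.5,fy=4.5,interpolation=cv2.INTER_CUBIC))
E
```

```text
12.3333 [453.7  34.9  66.8] [-3.141 -0.     1.675] [0.84 0.23 2.04] -0.0665521860145732 [-0.01  0.67 -0.19  2.18  0.39  0.32 -0.43]
```

View pics/side9c.png

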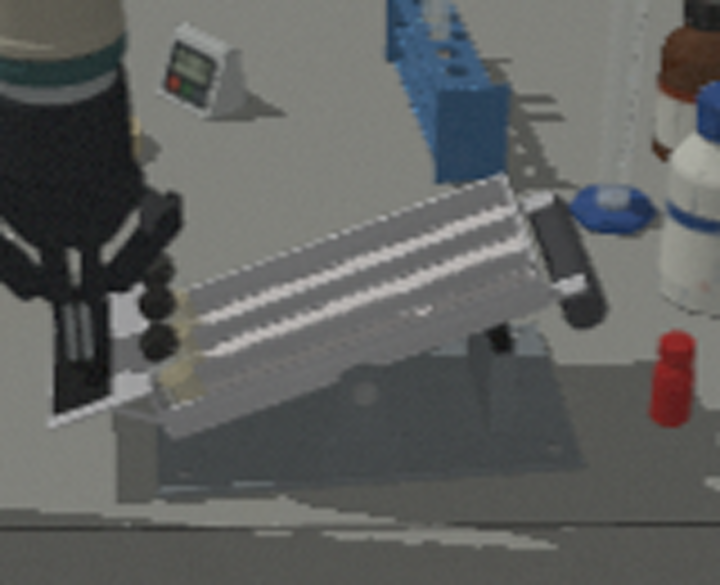

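All three vials have slid to the front wall (caps at crop (155–162,265–340)). Feeling for the stop.

>>> step_arm:
  deltas:
    - [[0,0,0,-1,0,0,0],[0,0,0,-1,0,0,0],[0,0,0,0,0,0,0]]

```text
clock: 12.58
eef_pos: [453.7, 34.8, 64.8]
tool_rot: [-3.141, -0.0, 1.675]
force: [0.9, 0.4, 1.8]
width: -0.1
```

>>> step_arm:
  deltas:
    - [[0,0,0,-1,0,0,0],[0,0,0,-1,0,0,0],[0,0,0,0,0,0,0]]

```text
clock: 12.83
eef_pos: [453.7, 34.8, 62.8]
tool_rot: [-3.141, 0.0, 1.675]
force: [1.1, 0.8, 1.3]
width: -0.2
```

>>> step_arm:
  deltas:
    - [[0,0,0,-1,0,0,0],[0,0,0,-0.5,0,0,0],[0,0,0,0,0,0,0]]

```text
clock: 13.08
eef_pos: [453.7, 34.8, 61.3]
tool_rot: [-3.141, -0.0, 1.675]
force: [0.2, -0.4, 2.4]
width: -0.1
```

>>> step_arm:
  deltas:
    - [[0,0,0,-0.8,0,0,0],[0,0,0,-0.7,0,0,0],[0,0,0,0,0,0,0]]

```text
clock: 13.33
eef_pos: [453.7, 34.7, 59.8]
tool_rot: [-3.141, 0.0, 1.675]
force: [0.5, 1.5, 2.3]
width: -0.1
```

>>> step_arm:
  deltas:
    - [[0,0,0,-0.8,0,0,0],[0,0,0,-0.7,0,0,0],[0,0,0,0,0,0,0]]

```text
clock: 13.58
eef_pos: [453.7, 34.7, 58.3]
tool_rot: [-3.141, 0.0, 1.675]
force: [0.6, 0.5, 1.8]
width: -0.2
```

>>> step_arm:
  deltas:
    - [[0,0,0,-0.8,0,0,0],[0,0,0,0,0,0,0]]

```text
clock: 13.75
eef_pos: [453.7, 34.7, 57.5]
tool_rot: [-3.141, 0.0, 1.675]
force: [0.5, -0.2, 2.4]
width: 0.0
```

>>> step_arm:
  deltas:
    - [[0,0,0,-0.8,0,0,0],[0,0,0,-0.5,0,0,0],[0,0,0,0,0,0,0]]

```text
clock: 14.0
eef_pos: [453.7, 34.7, 56.2]
tool_rot: [-3.141, 0.0, 1.675]
force: [0.7, -0.5, 2.2]
width: -0.2
```

>>> step_arm:
  deltas:
    - [[0,0,0,-0.8,0,0,0],[0,0,0,-0.5,0,0,0],[0,0,0,0,0,0,0]]

```text
clock: 14.25
eef_pos: [453.7, 34.8, 54.9]
tool_rot: [-3.141, 0.0, 1.675]
force: [0.3, -0.0, 2.3]
width: -0.2
```

>>> step_arm:
  deltas:
    - [[0,0,0,-0.8,0,0,0],[0,0,0,0,0,0,0]]

```text
clock: 14.42
eef_pos: [453.8, 34.8, 54.2]
tool_rot: [-3.142, -0.0, 1.675]
force: [0.3, 0.1, 2.9]
width: 0.2
```

>>> step_arm:
  deltas:
    - [[0,0,0,-0.8,0,0,0],[0,0,0,0,0,0,0]]

```text
clock: 14.58
eef_pos: [453.9, 34.8, 53.5]
tool_rot: [3.141, 0.0, 1.675]
force: [-0.1, 0.2, 4.2]
width: 0.2
```

>>> step_arm:
  deltas:
    - [[0,0,0,-0.6,0,0,0],[0,0,0,0,0,0,0]]

```text
clock: 14.75
eef_pos: [453.9, 34.8, 53.0]
tool_rot: [3.141, 0.0, 1.675]
force: [-0.6, -0.6, 5.6]
width: 0.2
```

>>> step_arm:
  deltas:
    - [[0,0,0,-0.4,0,0,0],[0,0,0,0,0,0,0]]

```text
clock: 14.92
eef_pos: [454.0, 34.8, 52.7]
tool_rot: [3.141, 0.0, 1.675]
force: [0.9, -0.3, 8.0]
width: -0.0
```

On the stop: force climbed from 2.2 to ~8 N, several N per mm. Holding here.

>>> step_arm:
  deltas:
    - [[0,0,0,0,0,0,0],[0,0,0,0,0,0,0],[0,0,0,0,0,0,0],[0,0,0,0,0,0,0],[0,0,0,0,0,0,0],[0,0,0,0,0,0,0],[0,0,0,0,0,0,0],[0,0,0,0,0,0,0],[0,0,0,0,0,0,0],[0,0,0,0,0,0,0]]

```text
clock: 15.75
eef_pos: [454.0, 34.8, 52.7]
tool_rot: [3.141, 0.0, 1.675]
force: [-0.5, -0.3, 6.6]
width: -0.2
```

```bash
python3 shot.py side 10; python3 - <<'E'
from m import *
a=cv2.imread("pics/side10.png");cv2.imwrite("pics/side10c.png",cv2.resize(a[150:280,210:370],None,fx=4.5,fy=4.5,interpolation=cv2.INTER_CUBIC))
# tilt from height of the tray's right side rim points
p,d,C=load("side",10);P=pts("side",d,C);yaw=.098;o=np.array([608.5,51.4,66])
Q=(P-o);x=Q[...,0]*np.cos(yaw)+Q[...,1]*np.sin(yaw);y=-Q[...,0]*np.sin(yaw)+Q[...,1]*np.cos(yaw);z=Q[...,2]
m=(d>0)&(y>-30)&(y<50)&(abs(x+20)<100)&(p.min(-1)>150)&(z>-60)&(z<80)
k=np.polyfit(x[m],z[m],1);print("tilt~",np.arctan(k[0]),m.sum())
E
```

```text
15.8 [454.   34.8  52.7] [3.141 0.    1.675] [-0.57 -0.49  6.83] 0.21196424948858633 [-0.02  0.7  -0.17  2.19  0.41  0.28 -0.45]
tilt~ 0.43956205408670285 298
```

View pics/side10c.png

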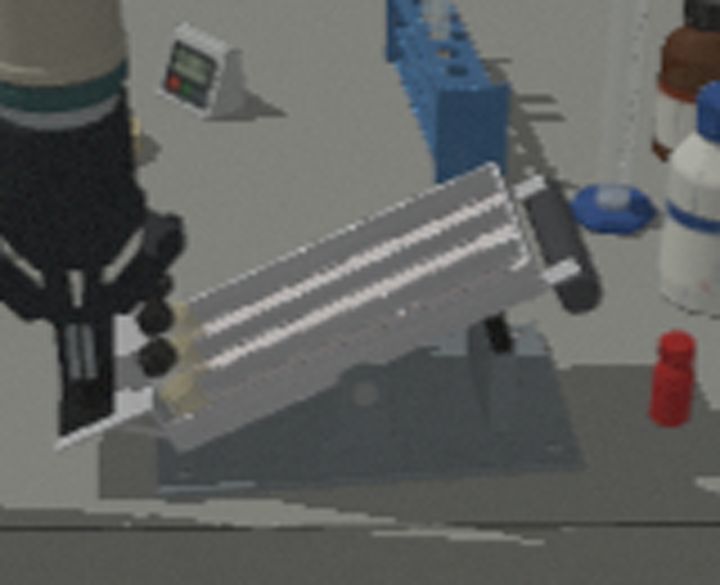

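The tray is on the stop at tilt ≈0.44 rad with all three vials against the front wall. Easing it up slowly.

>>> step_arm:
  deltas:
    - [[0,0,0,0.5,0,0,0],[0,0,0,1,0,0,0],[0,0,0,1.5,0,0,0],[0,0,0,2,0,0,0],[0,0,0,2,0,0,0],[0,0,0,2,0,0,0],[0,0,0,2,0,0,0],[0,0,0,2,0,0,0],[0,0,0,2,0,0,0],[0,0,0,2,0,0,0]]

```text
clock: 16.63
eef_pos: [452.8, 34.6, 69.5]
tool_rot: [-3.14, 0.0, 1.675]
force: [-3.0, 0.3, 2.2]
width: 0.1
```

>>> step_arm:
  deltas:
    - [[0,0,0,2,0,0,0],[0,0,0,2,0,0,0],[0,0,0,2,0,0,0],[0,0,0,2,0,0,0],[0,0,0,2,0,0,0],[0,0,0,2,0,0,0],[0,0,0,2,0,0,0],[0,0,0,2,0,0,0],[0,0,0,1,0,0,0],[0,0,0,0,0,0,0]]

```text
clock: 17.47
eef_pos: [454.0, 34.7, 86.7]
tool_rot: [3.141, 0.0, 1.675]
force: [-2.6, -0.7, 2.5]
width: 0.0
```

>>> step_arm:
  deltas:
    - [[0,0.2,0,2,0,0,0],[0,0.2,0,2,0,0,0],[0,0.3,0,2,0,0,0],[0,0.3,0,2,0,0,0],[0,0.4,0,2,0,0,0],[0,0.4,0,2,0,0,0],[0,0.4,0,2,0,0,0],[0,0.4,0,2,0,0,0],[0,0.4,0,1,0,0,0],[0,0,0,0,0,0,0]]

```text
clock: 18.3
eef_pos: [457.1, 34.9, 103.7]
tool_rot: [3.141, -0.0, 1.675]
force: [-1.9, 0.0, 3.6]
width: 0.2
```

>>> step_arm:
  deltas:
    - [[0,0.4,0,1,0,0,0],[0,0.4,0,1,0,0,0],[0,0.4,0,1,0,0,0],[0,0.4,0,1,0,0,0],[0,0.4,0,1,0,0,0],[0,0.3,0,1,0,0,0],[0,0.3,0,1,0,0,0],[0,0.3,0,1,0,0,0],[0,0,0,0,0,0,0]]

```text
clock: 19.05
eef_pos: [459.9, 34.9, 111.6]
tool_rot: [3.141, -0.0, 1.675]
force: [-2.9, 0.6, 3.6]
width: 0.2
```

```bash
python3 -c "
from h import *
s=ctrl.read_state();print(s['clock'],s['eef_pos'],s['force'])"
```

```text
19.05 [459.89791647  34.86979307 111.6461629 ] [-2.86207764  0.63047634  3.61915216]
```

>>> step_arm:
  deltas:
    - [[0,0,0,0.8,0,0,0],[0,0,0,0.8,0,0,0],[0,0,0,0.8,0,0,0],[0,0,0,0.8,0,0,0],[0,0,0,0.8,0,0,0],[0,0,0,0,0,0,0]]

```text
clock: 19.55
eef_pos: [460.9, 35.0, 115.8]
tool_rot: [3.139, -0.0, 1.675]
force: [1.5, 0.9, 2.9]
width: 0.3
```

>>> step_arm:
  deltas:
    - [[0,0,0,0.5,0,0,0],[0,0,0,0.5,0,0,0],[0,0,0,0.5,0,0,0],[0,0,0,0.5,0,0,0],[0,0,0,0.5,0,0,0],[0,0,0,0,0,0,0]]

```text
clock: 20.05
eef_pos: [458.9, 34.6, 117.7]
tool_rot: [-3.14, 0.0, 1.675]
force: [-0.6, 0.3, -0.4]
width: 0.2
```

Force is back to zero at the level height. I'm rising clear and checking.

>>> step_arm:
  deltas:
    - [[0,0,0,1,0,0,0],[0,0,0,2,0,0,0],[0,0,0,5,0,0,0],[0,0,0,10,0,0,0],[0,0,0,20,0,0,0],[0,0,0,30,0,0,0],[0,0,0,30,0,0,0],[0,0,0,0,0,0,0],[0,0,0,0,0,0,0]]

```text
clock: 20.8
eef_pos: [460.8, 34.8, 217.7]
tool_rot: [3.137, 0.0, 1.674]
force: [-0.2, -0.1, -0.5]
width: 0.0
```

```bash
python3 shot.py wrist 11; python3 shot.py side 11;python3 - <<'E'
from m import *
a=cv2.imread("pics/side11.png");cv2.imwrite("pics/side11c.png",cv2.resize(a[150:280,210:370],None,fx=4.5,fy=4.5,interpolation=cv2.INTER_CUBIC))
yaw=.098;o=np.array([608.3,51.2,66])
for n in("side","wrist"):
    p,d,C=load(n,11);P=pts(n,d,C);Q=P-o
    x=Q[...,0]*np.cos(yaw)+Q[...,1]*np.sin(yaw);y=-Q[...,0]*np.sin(yaw)+Q[...,1]*np.cos(yaw);z=Q[...,2]
    m=((d>0)&(x>-140)&(x<60)&(abs(y)<60)&(z>40)&(z<72)&(p.max(-1)<75)).astype(np.uint8)
    N,L,S,c=cv2.connectedComponentsWithStats(m)
    for i in range(1,N):
        if S[i,4]>12:
            w=ray(n,*c[i],128,C)-o
            print(n,S[i],"cap tray x,y",(w[0]*np.cos(yaw)+w[1]*np.sin(yaw)).round(1),(-w[0]*np.sin(yaw)+w[1]*np.cos(yaw)).round(1))
    m=(d>0)&(abs(y)<50)&(abs(x)<75)&(p.min(-1)>150)&(abs(z)<25);k=np.polyfit(x[m],z[m],1);print("tilt",k[0].round(3),"floor z",k[1].round(1))
E
```

```text
20.85 [459.7  34.6 216.5] [3.14  0.    1.674] [-0.34 -0.5  -0.42] 0.004048084001428262 [ 0.15  0.42 -0.39  2.04  0.23  0.72 -0.28]
20.9 [459.1  34.5 215.7] [-3.141  0.     1.675] [ 0.91 -0.83  0.19] -0.16459110560244447 [ 0.15  0.42 -0.38  2.05  0.23  0.72 -0.28]
side [245 195  10  23 159] cap tray x,y -97.4 -15.1
side [233 201   3  21  61] cap tray x,y -134.7 -33.6
tilt 0.009 floor z 7.7
wrist [ 288  143   12  123 1090] cap tray x,y -137.5 11.3
wrist [339 150  19  22  63] cap tray x,y -105.2 39.2
wrist [336 199  25  19  99] cap tray x,y -102.8 8.2
wrist [334 250  28  23 220] cap tray x,y -98.3 -30.5
tilt 0.003 floor z 7.6
```

View pics/side11c.png

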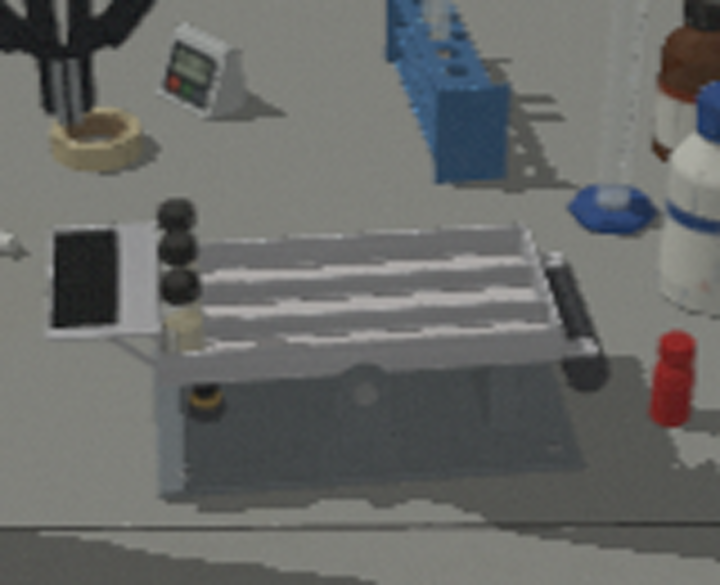

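View pics/wrist11.png

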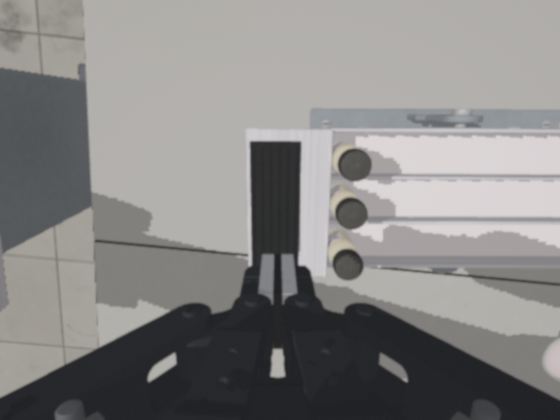

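All three stand upright at the front wall: caps in the wrist view at (353,164), (351,213) and (347,264). One precise check from cap centres.

```bash
python3 - <<'E'
from m import *
yaw=.098;o=np.array([608.3,51.2,66]);p,d,C=load("wrist",11);P=pts("wrist",d,C)
f=lambda w:np.round([(w-o)[0]*np.cos(yaw)+(w-o)[1]*np.sin(yaw),-(w-o)[0]*np.sin(yaw)+(w-o)[1]*np.cos(yaw),(w-o)[2]],1)
m=np.zeros(d.shape,np.uint8);m[140:285,333:380]=p[140:285,333:380].max(-1)<75
N,L,S,c=cv2.connectedComponentsWithStats(m)
for i in range(1,N):
    if S[i,4]>200: print(c[i].round(1),S[i],f(ray("wrist",*c[i],128,C)),f(np.median(P[(L==i)&(d>0)],0)))
for v in (164,213,250): 
    us=[u for u in range(300,345) if abs(P[v,u,2]-107.5)<4]; print("front wall top rear edge",v,us[-1],f(ray("wrist",us[-1],v,107,C)))
E
```

```text
[348.8 257.5] [334 250  28  23 222] [-98.3 -30.5  62. ] [-97.3 -30.4  60.8]
front wall top rear edge 164 336 [-106.9   31.6   41. ]
front wall top rear edge 213 334 [-106.5   -4.5   41. ]
front wall top rear edge 250 335 [-104.3  -33.7   41. ]
```

```bash
python3 -c "
from h import *
print(ctrl.finish_job(), ctrl.read_state()['clock'])"
```

```text
the job is handed in; nothing more can be done
the job is handed in; nothing more can be done
```

The job is done and handed in at about 21 s, well inside the 58 s limit; no verdict was reported.

I stood the loose vial upright in the right lane, about 47–50 mm behind the axle. I then pushed the pad down at 2–4 N. The vials were at the front wall before the stop was reached. The force climbed to 7–8 N on the stop, at a tilt of about 0.44 rad, and I held it there for about 0.9 s. I eased the tray back at no more than 24 mm/s at the pad until the force read zero at level height, then lifted clear.

**Last checks:**
- **Tray:** the measured tilt was 0.003–0.009 rad, so it is level.
- **Vials:** all three look upright in their own lanes against the front wall. Vial c's cap measured x ≈ -98 mm in the tray frame. I checked a and b by eye only, because the last script picked up just part of c's cap and missed theirs.
- **Robot:** it is clear of everything, with fingertips about 100 mm above the pad.
- **Bystanders:** the timer and tape roll look unmoved in the last side view. The petri dish was outside that crop, but the arm went nowhere near it.

**Disagreement:** the first estimate of the tray origin's x (605 mm) and the one from the pad (about 609 mm) differed by about 3–4 mm. That did not affect the result.

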